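# Put the swapped end bells back on their own motors

### The job

Someone has put the end bells back on the wrong motors: move them round so that each motor ends up with the end bell of its own colour, its spigot down in the bore and its flange flat on the rim. Put the bell that has to wait in the empty parts dish, upright and let go; never lay a bell on the bench itself or tip it over. Do not shift the multimeter, the rotor or the grease tin.

Things in the scene. Friction and masses are not known exactly. Their poses are not given: they have to be found in the camera images.
- bell_blue: loose blue end bell (end cover) of a motor, 54 mm tall, spigot down, round about z, any turn will do. Origin: centre of the underside. Spigot 0-10 mm up, 72 mm diameter at its foot, 82 above; flange 108 mm diameter, 10-18 mm up; ribbed web up to 26 mm; above it the bearing boss to grip, 40 mm diameter up to 54 mm, metal ring on top. 0.3-0.55 kg. Starts seated on a motor of another colour
- bell_green: loose green end bell (end cover) of a motor, 54 mm tall, spigot down, round about z, any turn will do. Origin: centre of the underside. Spigot 0-10 mm up, 72 mm diameter at its foot, 82 above; flange 108 mm diameter, 10-18 mm up; ribbed web up to 26 mm; above it the bearing boss to grip, 40 mm diameter up to 54 mm, metal ring on top. 0.3-0.55 kg. Starts seated on a motor of another colour
- bell_red: loose red end bell (end cover) of a motor, 54 mm tall, spigot down, round about z, any turn will do. Origin: centre of the underside. Spigot 0-10 mm up, 72 mm diameter at its foot, 82 above; flange 108 mm diameter, 10-18 mm up; ribbed web up to 26 mm; above it the bearing boss to grip, 40 mm diameter up to 54 mm, metal ring on top. 0.3-0.55 kg. Starts seated on a motor of another colour
- motor_blue: blue finned motor housing standing on end, fixed, 120 mm tall, 136 mm diameter, open at the top: bore 92 mm, metal rim 12 mm broad. Blue terminal box on its +x side, out to 107 mm from the axis, 72 mm wide, top 110 mm up. Origin: centre of the underside, z up. A seated bell has its spigot in the bore (5 mm play all round), flange on the rim, its origin 110 mm above this one
- motor_green: green finned motor housing standing on end, fixed, 120 mm tall, 136 mm diameter, open at the top: bore 92 mm, metal rim 12 mm broad. Green terminal box on its +x side, out to 107 mm from the axis, 72 mm wide, top 110 mm up. Origin: centre of the underside, z up. A seated bell has its spigot in the bore (5 mm play all round), flange on the rim, its origin 110 mm above this one
- motor_red: red finned motor housing standing on end, fixed, 120 mm tall, 136 mm diameter, open at the top: bore 92 mm, metal rim 12 mm broad. Red terminal box on its +x side, out to 107 mm from the axis, 72 mm wide, top 110 mm up. Origin: centre of the underside, z up. A seated bell has its spigot in the bore (5 mm play all round), flange on the rim, its origin 110 mm above this one
- dish: round steel magnetic parts dish, empty, fixed to the bench, 152 mm over the rim, 24 mm high, wall flaring from a flat floor of about 118 mm diameter. Origin: centre of the underside, on the bench; the floor is 8 mm above it, so a bell standing in it has its origin 8 mm above the dish's
- multimeter: bystander: loose orange and black multimeter lying flat, 150 mm long (its x) x 76 mm x 44 mm high with the dial. Origin: centre of the underside
- rotor: bystander: loose bare motor rotor lying along its y axis in a slotted wooden saddle; dark core 56 mm diameter and 70 mm long on a steel shaft 16 mm diameter and 200 mm long. Origin: on its axis at mid-length, 48 mm above the bench; its top is 76 mm above the bench
- grease_tin: bystander: loose round yellow grease tin, 79 mm diameter over the lid, 58 mm high. Origin: centre of the underside
There are look-alikes about, which are no part of the job. What is shaped like the bell_blue but purple is not meant.

How it is judged (in metres and radians):
On the way:
1. one of the end bells stands upright in the parts dish, let go (((horizontal distance between bell_blue and dish below 0.025 m and z of bell_blue in the frame of dish below 0.013 m and angle between bell_blue's own z axis and vertical below 0.08 rad and linear speed of bell_blue below 0.03 m/s and contact force between the fingers and bell_blue below 0.1 N) or (horizontal distance between bell_green and dish below 0.025 m and z of bell_green in the frame of dish below 0.013 m and angle between bell_green's own z axis and vertical below 0.08 rad and linear speed of bell_green below 0.03 m/s and contact force between the fingers and bell_green below 0.1 N) or (horizontal distance between bell_red and dish below 0.025 m and z of bell_red in the frame of dish below 0.013 m and angle between bell_red's own z axis and vertical below 0.08 rad and linear speed of bell_red below 0.03 m/s and contact force between the fingers and bell_red below 0.1 N))), for 0.2 s.
At the end, for the whole second after the job is handed in: Each end bell sits on the motor of its own colour: axes within 8 mm, its origin 106 to 113 mm above the motor's (seated is 110), tilted less than 0.05 rad, released and at rest (horizontal distance between bell_blue and motor_blue below 0.008 m and z of bell_blue in the frame of motor_blue between 0.106 and 0.113 m and angle between each of bell_blue, bell_green, bell_red's own z axis and vertical below 0.05 rad and linear speed of each of bell_blue, bell_green, bell_red below 0.02 m/s and angular speed of each of bell_blue, bell_green, bell_red below 0.1 rad/s and horizontal distance between bell_green and motor_green below 0.008 m and z of bell_green in the frame of motor_green between 0.106 and 0.113 m and horizontal distance between bell_red and motor_red below 0.008 m and z of bell_red in the frame of motor_red between 0.106 and 0.113 m); the robot touches nothing.
It fails at once if an end bell is laid on the bench (its underside lower than 4 mm; the dish's floor is 8 mm up) (height (world z) of any of bell_blue, bell_green, bell_red below 0.004 m).
It fails at once if an end bell is tipped over (more than 0.7 rad) (angle between any of bell_blue, bell_green, bell_red's own z axis and vertical above 0.7 rad).
It fails at once if the multimeter is shifted by more than 20 mm (distance of multimeter from where it was at the start of the episode above 0.02 m).
It fails at once if the rotor is shifted by more than 20 mm (distance of rotor from where it was at the start of the episode above 0.02 m).
It fails at once if the grease tin is shifted by more than 20 mm (distance of grease_tin from where it was at the start of the episode above 0.02 m).
It also fails if it takes over 99 s, if anything falls off the work surface, if the arm or the gripper's body presses on something with over 40 N, if the wrist force passes 120 N, or if a joint passes its speed limit or range.

### The arm

A 6-joint arm with a two-finger parallel gripper is mounted at the origin on the work surface. World frame = base frame: x ahead of the robot, y to its left, z up, the work surface at z = 0. Lengths are in mm, angles in rad, forces in N, time in s.
With the tool pointing down it reaches from about 250 to 775 mm from the base axis. Payload 4 kg.
Tool frame: the origin (TCP) lies between the finger pads; the fingertips stand 17 mm ahead of it and the grasp point (between the pads) lies 2 mm behind it; z points along the fingers, y is the line along which they close (so a half turn about z gives the same grasp; the last joint's range is limited). The gripper opens to 94 mm and grips with 3 to 60 N. Pads are 16 mm wide; open, the fingers measure 119 mm over their backs; the gripper's body (75 mm by 177 mm) begins 78 mm behind the grasp point.
Start: joints at [-1.33, 0.087, 1.371, -0, 1.684, -0.103], TCP at [185.385, -517.833, 222.506] pointing down, gripper open.
Joint ranges: [-3.1, 3.1], [-0.76, 2.03], [0.27, 2.55], [-1.08, 4.22], [0.17, 2.65], [-2.57, 2.57]. Speed limits (rad/s): [2.79, 2.79, 3.14, 3.14, 3.14, 3.14].

### API

Orientations are given as a unit quaternion [x, y, z, w].
In Python, from workcell import arm gives the robot as it stands.
- The arm moves only by the tool move_arm, never from a script. Its argument "targets" is a list of rows, each a list of 4 numbers: the shift along the tool's x, y, z in mm, then the turn about the tool's z in rad. In form: [[x, y, z, roll], ...]. A call has 1 to 8 rows; each row shifts and turns the commanded pose from where the row before left it, along the tool's axes as they then stand; what a row does not reach is not made up. A row lasts 1/10 s, in which the tool goes at most 50 mm and 8.59 degrees, less where a joint would pass 70% of its speed; a pose out of reach is approached as far as the arm can. A call is refused whole if a number of a shift passes 50 or a number of a turn 0.15, either way. A call with a gripper value outside its range is refused whole. "claw" is the closure, from 0 (fully open) to 1 (shut), set as the call begins (left out, the last holds). The fingers move at their own pace and stop on an object; "newtons" is the grip in N (left out, the last holds). Time passes only in rows, so rows that do not move let the fingers close. It gives the time, the measured TCP pose, the force, the opening and the grip force at its end, in the units of the state.
- arm.state(): the state, without advancing time (a new reading comes with each control period).
- arm.read_camera(name): name is "side" or "top"; returns the picture (400x640x3 uint8, blue, green, red); there is no depth.
- arm.camera_info(name): a dict with "camera_matrix" (3x3 intrinsics, pixels), "cam_to_world" (4x4, takes a point from camera to world coordinates). Camera axes: x right, y down, z forward; pixel columns grow to the right and rows downward; lengths in mm; the calibration is good to about 2 mm. A picture is of the moment at which its call begins. camera_info takes no time and is no camera call.
- arm.hand_in(): hands the job in; it is judged then, once.
The state is a dict: "clock": time; "joints": joint angles; "joint_vel": joint speeds; "tau": joint torques, N m; "tcp_pos": TCP position; "tcp_rot": TCP orientation; "contact_force": force on the tool from outside, world axes, zero at the start; "wrist_torque": the same for the moment, N m; "gripper_width": opening from 0.0 (shut) to 1.0 (fully open); "grasp_force": force on a finger pad.
Only numpy, scipy, OpenCV 4.12 (cv2) and the standard library are available. Lean on these libraries where they do the work, as an engineer would, in place of code of your own. Each camera call takes 0.05 s, during which the arm holds its last target. There are 200 camera calls.

## Working session

There is one attempt and no reset: what is moved stays moved. The work goes in short steps, Python scripts to look and compute and a tool call to move; the robot and the scene stay as the last step left them, time stands still between calls to the robot, and variables do not carry over. Pictures are saved under pics/ and viewed, at most 14 in all, crops included, and the job is handed in when it is done.

Besides the shell and the picture viewer there is one more tool, called as a command line: name --pt "numbers of a row" for each row, then --argument value for the rest. move_arm: Moves the arm, as the interface text tells. Its arguments: {"type":"object","properties":{"targets":{"type":"array","items":{"type":"array","items":{"type":"number"}}},"claw":{"type":"number"},"newtons":{"type":"number"}},"required":["targets"]}

```bash
mkdir -p pics
python3 - <<'E'
from workcell import arm
import cv2
for n in("top","side"):
    cv2.imwrite(f"pics/{n}0.png",arm.read_camera(n)); i=arm.camera_info(n); print(n,i["camera_matrix"],i["cam_to_world"])
print(arm.state())
E
```

```text
top [[392.50653024   0.         318.48288851]
 [  0.         392.50653024 196.71139211]
 [  0.           0.           1.        ]] [[-2.82062630e-03 -9.96445408e-01  8.41937775e-02  4.25103381e+02]
 [-9.99988771e-01  2.48995691e-03 -4.03222780e-03  1.30571123e+01]
 [ 3.80825599e-03 -8.42042055e-02 -9.96441242e-01  1.02429368e+03]
 [ 0.00000000e+00  0.00000000e+00  0.00000000e+00  1.00000000e+00]]
side [[417.57286844   0.         310.06815297]
 [  0.         417.57286844 203.87055293]
 [  0.           0.           1.        ]] [[-7.19669839e-01 -3.89485712e-01  5.74783614e-01 -1.18723641e+02]
 [-6.94202154e-01  4.18661469e-01 -5.85496322e-01  6.40981072e+02]
 [-1.25972998e-02 -8.20380067e-01 -5.71679852e-01  7.16966077e+02]
 [ 0.00000000e+00  0.00000000e+00  0.00000000e+00  1.00000000e+00]]
{'clock': 0.1, 'joints': array([-1.33008538e+00,  8.78509990e-02,  1.37207215e+00, -3.37579901e-05,
        1.68360312e+00, -1.03103095e-01]), 'joint_vel': array([ 0.00123083, -0.00177884, -0.00303868,  0.00072223,  0.00025939,
       -0.00120349]), 'tau': array([ 2.50609672e-03, -3.41251481e+01, -3.03300941e+01,  7.20805954e-02,
        3.03587120e-02, -9.47814669e-05]), 'tcp_pos': array([ 185.26833159, -517.37228389,  221.45335235]), 'tcp_rot': array([ 9.85260202e-01,  1.71059636e-01, -8.32016125e-05, -9.63367913e-04]), 'contact_force': array([ 0.23697719,  0.07467026, -0.82622202]), 'wrist_torque': array([0.01075486, 0.03623403, 0.00423635]), 'grasp_force': 0.0, 'gripper_width': 0.9994994509159785}
```

View pics/top0.png

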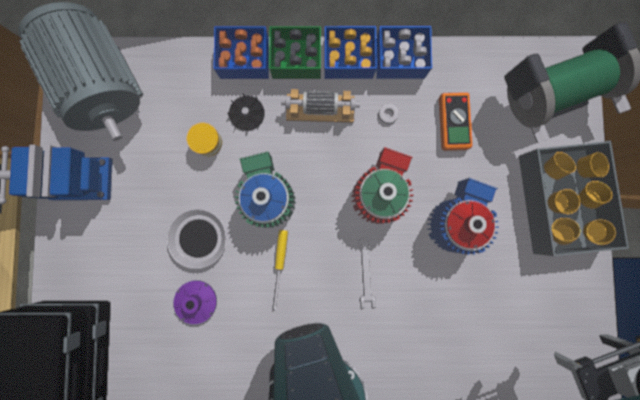

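View pics/side0.png

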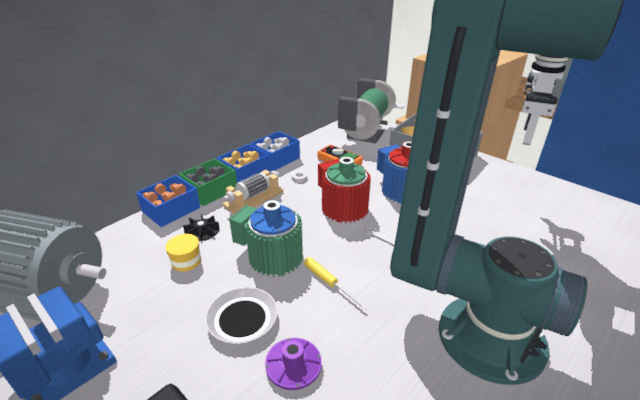

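Top view: the blue bell sits on the green motor (263,197), the green bell on the red motor (388,192) and the red bell on the blue motor (470,223). The empty dish is at (198,238). The purple look-alike bell at (195,302) stands on the bench and is not meant. The plan is blue→dish, green→green motor, red→red motor, blue→blue motor.

```bash
cat > h.py <<'E'
import numpy as np,cv2
from workcell import arm
HUE={'blue':[(100,125)],'green':[(50,90)],'red':[(0,8),(172,180)]}
def ray(n,uv,z):
    i=arm.camera_info(n);K,T=i["camera_matrix"],i["cam_to_world"]
    uv=np.atleast_2d(np.float64(uv)); d=(np.c_[uv,np.ones(len(uv))]@np.linalg.inv(K).T)@T[:3,:3].T; o=T[:3,3]
    return (o+d*((z-o[2])/d[:,2])[:,None])[:,:2]
def mask(im,c,lo=80,v=40):
    h=cv2.cvtColor(im,cv2.COLOR_BGR2HSV); m=0
    for a,b in HUE[c]: m=m|cv2.inRange(h,(a,lo,v),(b,255,255))
    return m
def blob(m,uv,r):
    k=np.zeros_like(m);cv2.circle(k,uv,r,255,-1);m=cv2.morphologyEx(m&k,cv2.MORPH_CLOSE,np.ones((3,3)))
    return max(cv2.findContours(m,0,cv2.CHAIN_APPROX_NONE)[0],key=cv2.contourArea)
def circ(p):
    A=np.c_[2*p,np.ones(len(p))];w=np.ones(len(p))
    for _ in range(15):
        s=np.linalg.lstsq(A*w[:,None],(p**2).sum(1)*w,rcond=None)[0];r=np.sqrt(s[2]+s[0]**2+s[1]**2)
        e=np.abs(np.hypot(*(p-s[:2]).T)-r);w=1/(1+(e/1.5)**2)
    return np.round([*s[:2],2*r,np.median(e)],1)
E
python3 - <<'E'
from h import *
t=arm.read_camera("top")
for c,uv in dict(blue=(263,197),green=(388,192),red=(470,223)).items():
    print(c,"flange",circ(ray("top",blob(mask(t,c),uv,34)[:,0],127)+0))
g=cv2.cvtColor(t,cv2.COLOR_BGR2HSV)
for n,uv in dict(blue=(261,196),green=(388,191),red=(477,225)).items():
    print(n,"ring",ray("top",uv,164))
for n,uv in dict(blue=(271,206),green=(347,161)).items(): print(n,"ring side",ray("side",uv,164))
d=cv2.inRange(g,(0,0,0),(180,255,75));print("dish floor",circ(ray("top",blob(d,(198,238),24)[:,0],8)))
big=cv2.resize(t[150:330,160:520],None,fx=2.2,fy=2.2,interpolation=cv2.INTER_CUBIC);cv2.imwrite("pics/c1.png",big)
E
```

```text
blue flange [500.6 137.5 105.    0.6]
green flange [ 510.2 -142.8  100.3    0.7]
red flange [ 437.3 -337.4  105.8    0.7]
blue ring [[499.67899695 135.96119456]]
green ring [[ 510.04232552 -143.66393654]]
red ring [[ 434.76295464 -337.34985648]]
blue ring side [[497.21403741 142.16142545]]
green ring side [[ 505.03837857 -139.82684709]]
dish floor [405.1 319.8  91.3   0.6]
```

View pics/c1.png

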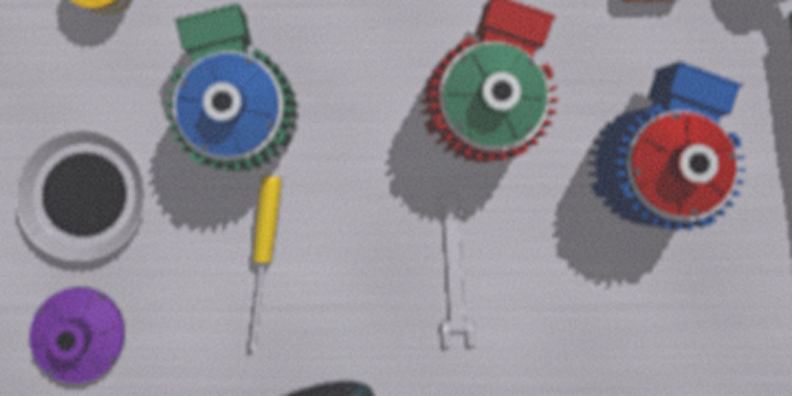

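The crop shows blue-on-green at (222,101), green-on-red at (501,91), red-on-blue at (698,163), the dish at (82,195) and purple at (65,340), all in crop pixels. The true blue bell is the one seated on the green motor, so I start there.

move_arm --pt "0 0 -5 0.115" --pt "0 0 -5 0.115" --pt "0 0 0 0.114" --pt "10 -20 0 0" --pt "20 -41 0 0" --pt "20 -41 0 0" --pt "20 -41 0 0" --pt "20 -41 0 0" --claw 0

```text
clock: 0.95
tcp_pos: [275.7, -332.1, 232.1]
tcp_rot: [1.0, -0.0, -0.0, -0.0]
contact_force: [0.7, -0.1, 0.4]
gripper_width: 0.999
grasp_force: 0.0
```

move_arm --pt "20 -41 0 0" --pt "20 -41 0 0" --pt "20 -41 0 0" --pt "20 -41 0 0" --pt "20 -41 0 0" --pt "20 -41 0 0" --pt "20 -41 0 0" --pt "20 -41 0 0"

```text
clock: 1.75
tcp_pos: [435.8, -3.9, 232.3]
tcp_rot: [1.0, 0.0, 0.0, 0.0]
contact_force: [0.7, -0.5, 0.4]
gripper_width: 1.0
grasp_force: 0.0
```

move_arm --pt "20 -41 0 0" --pt "20 -41 0 0" --pt "18 -41 0 0" --pt "7 -20 0 0" --pt "0 0 0 0" --pt "0 0 0 0"

```text
clock: 2.35
tcp_pos: [500.2, 137.0, 231.9]
tcp_rot: [1.0, 0.0, -0.001, 0.0]
contact_force: [-0.7, -0.8, 0.4]
gripper_width: 1.0
grasp_force: 0.0
```

move_arm --pt "0 0 20 0" --pt "0 0 25 0" --pt "0 0 20 0" --pt "0 0 11 0" --pt "0 0 0 0" --pt "0 0 0 0"

```text
clock: 2.95
tcp_pos: [500.8, 136.4, 157.3]
tcp_rot: [1.0, -0.001, 0.001, 0.0]
contact_force: [-0.5, -0.1, -0.5]
gripper_width: 0.999
grasp_force: 0.0
```

move_arm --pt "0 0 0 0" --pt "0 0 0 0" --pt "0 0 0 0" --pt "0 0 0 0" --pt "0 0 0 0" --pt "0 0 0 0" --pt "0 0 0 0" --pt "0 0 0 0" --claw 1 --newtons 25

```text
clock: 3.75
tcp_pos: [500.5, 137.7, 156.4]
tcp_rot: [1.0, 0.0, -0.0, -0.001]
contact_force: [-0.1, 2.3, -1.3]
gripper_width: 0.418
grasp_force: 25.0
```

move_arm --pt "0 0 -8 0" --pt "0 0 -15 0" --pt "0 0 -20 0" --pt "0 0 -20 0" --pt "0 0 -7 0" --pt "-10 -20 0 0" --pt "-17 -33 0 0" --pt "-20 -38 0 0"

```text
clock: 4.55
tcp_pos: [453.3, 228.0, 226.0]
tcp_rot: [1.0, -0.002, -0.0, 0.0]
contact_force: [-0.3, 1.4, -5.8]
gripper_width: 0.421
grasp_force: 25.0
```

move_arm --pt "-20 -38 0 0" --pt "-17 -33 0 0" --pt "-11 -20 0 0" --pt "0 0 0 0" --pt "0 0 0 0"

```text
clock: 5.05
tcp_pos: [405.3, 319.0, 226.0]
tcp_rot: [1.0, 0.0, -0.0, 0.001]
contact_force: [0.4, -0.1, -5.4]
gripper_width: 0.421
grasp_force: 25.0
```

Run:
```python
from h import *
t=arm.read_camera("top");s=arm.read_camera("side");cv2.imwrite("pics/t1.png",t);cv2.imwrite("pics/s1.png",s);print(arm.state()['tcp_pos'])
cv2.imwrite("pics/b1.png",np.vstack([cv2.resize(t[130:300,140:340],(700,595))]))
```

```text
[405.9014245  318.27821206 226.13633282]
```

View pics/b1.png

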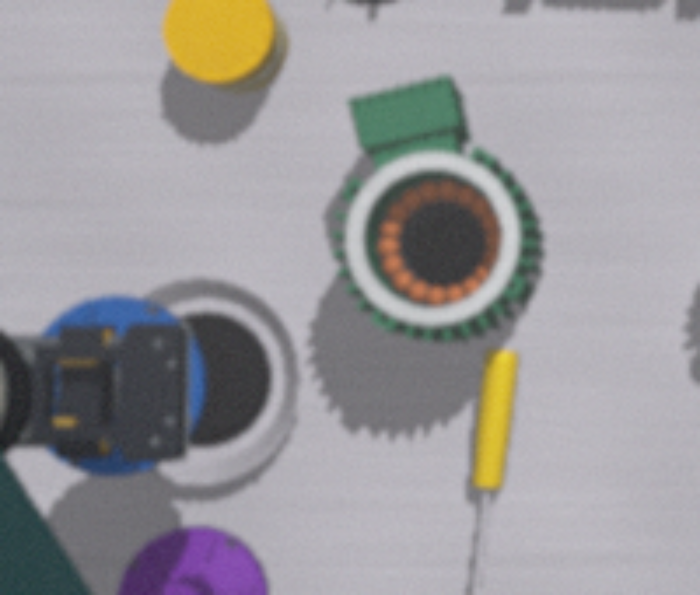

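View pics/s1.png

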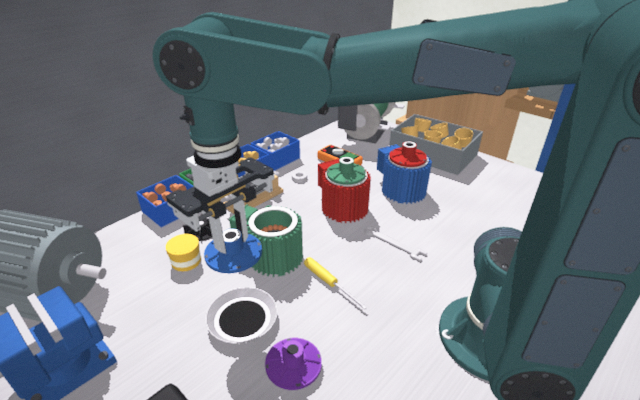

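The blue bell is held upright above the dish. The green motor's rim is bare, centred near (433,238) in the crop. Next I measure the rim and cross-check the dish in both views.

Run:
```python
from h import *
t=cv2.imread("pics/t1.png");s=cv2.imread("pics/s1.png");t0=cv2.imread("pics/top0.png");s0=cv2.imread("pics/side0.png")
w=lambda im,v:cv2.inRange(cv2.cvtColor(im,cv2.COLOR_BGR2HSV),(0,0,v),(180,60,255))
hv=cv2.cvtColor(t,cv2.COLOR_BGR2HSV)
for v in(180,200,215):
  m=w(t,v);k=np.zeros_like(m);cv2.circle(k,(264,198),28,255,-1)
  cs,_=cv2.findContours(m&k,cv2.RETR_CCOMP,cv2.CHAIN_APPROX_NONE)
  for c in sorted(cs,key=cv2.contourArea)[-2:]: print("rim",v,circ(ray("top",c[:,0],120)))
m=cv2.bitwise_not(w(s,170));k=np.zeros_like(m);cv2.circle(k,(273,222),32,255,-1)
d=lambda im:cv2.inRange(cv2.cvtColor(im,cv2.COLOR_BGR2HSV),(0,0,0),(180,255,75))
print("floor top",circ(ray("top",blob(d(t0),(198,238),24)[:,0],8)),"floor side",circ(ray("side",blob(d(s0),(243,319),34)[:,0],8)))
print("blue bell top/side ring", ray("side",(232,235),226-46+54))
for v,r in ((150,34),):
  m=w(t0,205);k=np.zeros_like(m);cv2.circle(k,(197,239),29,255,-1);c=np.vstack(cv2.findContours(m&k,0,cv2.CHAIN_APPROX_NONE)[0])
print("side ring green,red",ray("side",[(347,161),(410,146)],164))
```

```text
rim 180 [500.  137.5  95.9   0.6]
rim 180 [5.003e+02 1.374e+02 1.106e+02 5.000e-01]
rim 200 [499.9 137.9  99.8   0.7]
rim 200 [500.3 137.  106.4   0.6]
rim 215 [232.   50.2 474.8   0. ]
floor top [405.1 319.7  91.4   0.6] floor side [405.  321.1  93.5   0.5]
blue bell top/side ring [[402.40007177 315.80330111]]Traceback (most recent call last):
  File "<stdin>", line 14, in <module>
    return _nx.concatenate(arrs, 0, dtype=dtype, casting=casting)
           ~~~~~~~~~~~~~~~^^^^^^^^^^^^^^^^^^^^^^^^^^^^^^^^^^^^^^^
ValueError: need at least one array to concatenate
```

move_arm --pt "0 0 15 0" --pt "0 -1 30 0" --pt "0 0 35 0" --pt "0 0 35 0" --pt "0 0 25 0" --pt "0 0 15 0" --pt "0 0 9 0" --pt "0 0 4 0"

```text
clock: 5.95
tcp_pos: [405.2, 319.1, 56.8]
tcp_rot: [1.0, -0.001, -0.001, 0.001]
contact_force: [0.0, 0.5, -5.0]
gripper_width: 0.421
grasp_force: 25.0
```

move_arm --pt "0 0 2 0" --pt "0 0 1.5 0" --pt "0 0 0 0" --pt "0 0 0 0"

```text
clock: 6.35
tcp_pos: [406.0, 320.4, 55.8]
tcp_rot: [1.0, -0.0, 0.001, -0.0]
contact_force: [0.3, 0.1, -4.8]
gripper_width: 0.421
grasp_force: 25.0
```

Almost no contact yet. Down 1.5 mm more, then open.

move_arm --pt "0 0 1 0" --pt "0 0 1 0" --pt "0 0 0 0" --pt "0 0 0 0"

```text
clock: 6.75
tcp_pos: [406.0, 320.4, 54.4]
tcp_rot: [1.0, -0.0, 0.001, -0.0]
contact_force: [-1.5, -2.4, 4.9]
gripper_width: 0.421
grasp_force: 25.0
```

move_arm --pt "0 0 0 0" --pt "0 0 0 0" --pt "0 0 0 0" --pt "0 0 0 0" --pt "0 0 0 0" --pt "0 0 0 0" --pt "0 0 0 0" --pt "0 0 0 0" --claw 0

```text
clock: 7.55
tcp_pos: [405.5, 320.1, 52.9]
tcp_rot: [1.0, -0.0, -0.0, 0.0]
contact_force: [0.2, -0.7, 0.1]
gripper_width: 0.998
grasp_force: 0.0
```

move_arm --pt "0 0 -10 0" --pt "0 0 -20 0" --pt "0 0 -35 0" --pt "0 0 -40 0" --pt "0 0 -40 0" --pt "0 0 -25 0" --pt "0 0 -10 0" --pt "0 0 0 0"

```text
clock: 8.35
tcp_pos: [406.2, 320.5, 234.9]
tcp_rot: [1.0, -0.0, 0.002, -0.001]
contact_force: [-0.6, -1.2, 0.4]
gripper_width: 0.999
grasp_force: 0.0
```

move_arm --pt "5 20 0 0" --pt "9 40 0 0" --pt "9 42 0 0" --pt "10 45 0 0" --pt "10 45 0 0" --pt "10 45 0 0" --pt "10 45 0 0" --pt "10 45 0 0"

```text
clock: 9.15
tcp_pos: [477.5, -8.6, 230.4]
tcp_rot: [1.0, -0.0, -0.002, -0.0]
contact_force: [0.3, 0.7, 0.5]
gripper_width: 1.004
grasp_force: 0.0
```

move_arm --pt "10 45 0 0" --pt "9 40 0 0" --pt "8 31 0 0" --pt "5 20 0 0" --pt "0 0 0 0" --pt "0 0 0 0"

```text
clock: 9.75
tcp_pos: [509.6, -142.5, 230.8]
tcp_rot: [1.0, -0.0, -0.002, -0.001]
contact_force: [-0.1, 0.1, -0.4]
gripper_width: 0.999
grasp_force: 0.0
```

Run:
```python
from h import *
t=arm.read_camera("top");s=arm.read_camera("side");cv2.imwrite("pics/t2.png",t);cv2.imwrite("pics/s2.png",s);print(arm.state()['tcp_pos'])
print("blue",circ(ray("top",blob(mask(t,"blue"),(195,238),34)[:,0],25)))
cv2.imwrite("pics/b2.png",np.vstack([cv2.resize(t[120:280,150:530],(798,336)),cv2.resize(s[130:370,150:470],(798,598))[:260]]))
```

```text
[ 509.91894308 -141.73975417  231.96153066]
blue [405.6 317.8 104.9   0.6]
```

View pics/b2.png

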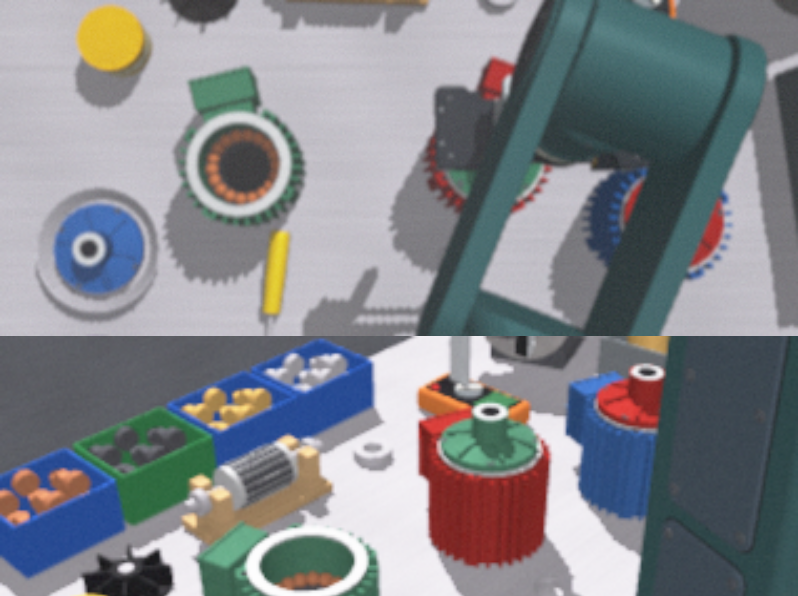

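The blue bell stands upright in the dish, and the green motor's bore is clear. Now I take the green bell.

move_arm --pt "0 0 20 0" --pt "0 0.5 25 0" --pt "0 0 20 0" --pt "0 0 10 0" --pt "0 0 0 0" --pt "0 0 0 0"

```text
clock: 10.45
tcp_pos: [510.9, -143.0, 158.9]
tcp_rot: [1.0, 0.0, 0.001, 0.0]
contact_force: [0.3, -0.5, 0.1]
gripper_width: 0.998
grasp_force: 0.0
```

move_arm --pt "0 0 0 0" --pt "0 0 0 0" --pt "0 0 0 0" --pt "0 0 0 0" --pt "0 0 0 0" --pt "0 0 0 0" --pt "0 0 0 0" --pt "0 0 0 0" --claw 1 --newtons 25

```text
clock: 11.25
tcp_pos: [510.4, -142.9, 157.9]
tcp_rot: [1.0, -0.0, -0.0, -0.001]
contact_force: [0.0, 1.0, 0.5]
gripper_width: 0.419
grasp_force: 25.0
```

move_arm --pt "0 0 -8 0" --pt "0 0 -15 0" --pt "0 0 -20 0" --pt "0 0 -20 0" --pt "0 0 -12 0" --pt "0 0 0 0" --pt "0 0 0 0"

```text
clock: 11.95
tcp_pos: [510.3, -143.4, 232.8]
tcp_rot: [1.0, -0.0, -0.0, 0.0]
contact_force: [0.8, -0.6, -4.3]
gripper_width: 0.418
grasp_force: 25.0
```

move_arm --pt "-1 -20 0 0" --pt "-1 -38 0 0" --pt "-2 -42 0 0" --pt "-2 -42 0 0" --pt "-1 -42 0 0" --pt "-1 -42 0 0" --pt "-1 -35 0 0" --pt "-1 -19.5 0 0"

```text
clock: 12.75
tcp_pos: [499.2, 139.8, 231.1]
tcp_rot: [1.0, 0.001, -0.002, -0.0]
contact_force: [-0.1, 0.6, -3.7]
gripper_width: 0.423
grasp_force: 25.0
```

move_arm --pt "0 0 0 0" --pt "0 0 0 0" --pt "0 0 0 0"

```text
clock: 13.05
tcp_pos: [500.3, 136.1, 232.1]
tcp_rot: [1.0, -0.001, -0.001, 0.0]
contact_force: [0.5, -0.9, -4.0]
gripper_width: 0.419
grasp_force: 25.0
```

Run:
```python
from h import *
t=arm.read_camera("top");s=arm.read_camera("side");cv2.imwrite("pics/t3.png",t);cv2.imwrite("pics/s3.png",s);print(arm.state()['tcp_pos'])
w=cv2.inRange(cv2.cvtColor(t,cv2.COLOR_BGR2HSV),(0,0,190),(180,60,255));k=np.zeros_like(w);cv2.circle(k,(385,194),29,255,-1)
cs,_=cv2.findContours(w&k,cv2.RETR_CCOMP,cv2.CHAIN_APPROX_NONE)
for c in sorted(cs,key=cv2.contourArea)[-2:]: print("red rim",circ(ray("top",c[:,0],120)))
print("held green",circ(ray("top",blob(mask(t,"green"),(262,194),45)[:,0],232-48+17)))
cv2.imwrite("pics/b3.png",np.vstack([cv2.resize(t[120:280,150:530],(798,336)),cv2.resize(s[130:370,150:470],(798,598))[:260]]))
```

```text
[500.55939137 135.97239115 232.61968207]
red rim [ 5.095e+02 -1.436e+02  9.530e+01  5.000e-01]
red rim [ 510.  -144.1  111.9    0.6]
held green [461.4 148.3  39.    4.5]
```

View pics/b3.png

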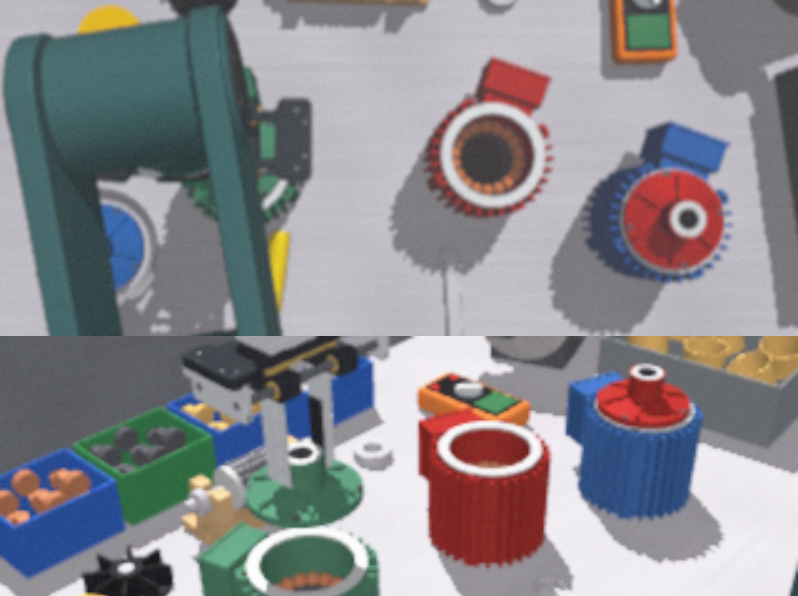

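The green bell hangs level over the green motor's bore, and the red rim is bare at about (509.8, -143.8). Lowering.

move_arm --pt "0 -1.3 20 0" --pt "0 0 25 0" --pt "0 0 12 0" --pt "0 0 6 0" --pt "0 0 5 0" --pt "0 0 4 0" --pt "0 0 0 0" --pt "0 0 0 0"

```text
clock: 13.95
tcp_pos: [500.9, 138.5, 161.7]
tcp_rot: [1.0, -0.0, 0.001, -0.0]
contact_force: [0.3, 0.8, -3.1]
gripper_width: 0.42
grasp_force: 25.0
```

move_arm --pt "0 0 1 0" --pt "0 0 1 0" --pt "0 0 0 0" --pt "0 0 0 0"

```text
clock: 14.35
tcp_pos: [500.5, 138.4, 159.0]
tcp_rot: [1.0, -0.0, 0.0, 0.0]
contact_force: [0.2, -0.4, -4.0]
gripper_width: 0.425
grasp_force: 25.0
```

move_arm --pt "0 0 1 0" --pt "0 0.5 1 0" --pt "0 0 0 0" --pt "0 0 0 0"

```text
clock: 14.75
tcp_pos: [500.7, 138.4, 157.9]
tcp_rot: [1.0, 0.0, 0.001, -0.001]
contact_force: [-1.8, 1.2, 3.1]
gripper_width: 0.419
grasp_force: 25.0
```

move_arm --pt "0 0 0 0" --pt "0 0 0 0" --pt "0 0 0 0" --pt "0 0 0 0" --pt "0 0 0 0" --pt "0 0 0 0" --pt "0 0 0 0" --pt "0 0 0 0" --claw 0

```text
clock: 15.55
tcp_pos: [500.5, 137.9, 156.9]
tcp_rot: [1.0, -0.0, 0.0, 0.0]
contact_force: [0.3, -0.6, 0.1]
gripper_width: 0.996
grasp_force: 0.0
```

move_arm --pt "0 0 -10 0" --pt "0 0 -20 0" --pt "0 0 -25 0" --pt "0 0 -20 0" --pt "0 20 0 0" --pt "-5 38 0 0" --pt "-5 42 0 0" --pt "-5 42 0 0"

```text
clock: 16.35
tcp_pos: [485.4, -5.2, 233.0]
tcp_rot: [1.0, 0.001, 0.001, 0.0]
contact_force: [0.9, -0.0, 0.7]
gripper_width: 1.001
grasp_force: 0.0
```

move_arm --pt "-5 42 0 0" --pt "-6 42 0 0" --pt "-6 42 0 0" --pt "-6 42 0 0" --pt "-6 42 0 0" --pt "-6 42 0 0" --pt "-6 38 0 0" --pt "-5 28 0 0"

```text
clock: 17.15
tcp_pos: [438.8, -324.6, 232.8]
tcp_rot: [1.0, -0.001, 0.0, 0.001]
contact_force: [-0.0, -0.0, -0.8]
gripper_width: 1.002
grasp_force: 0.0
```

move_arm --pt "-3 15 0 0" --pt "0 0 0 0" --pt "0 0 0 0"

```text
clock: 17.45
tcp_pos: [436.7, -336.3, 232.3]
tcp_rot: [1.0, 0.0, 0.0, -0.0]
contact_force: [0.7, -0.4, -1.4]
gripper_width: 0.996
grasp_force: 0.0
```

Run:
```python
from h import *
t=arm.read_camera("top");s=arm.read_camera("side");cv2.imwrite("pics/t4.png",t);cv2.imwrite("pics/s4.png",s);print(arm.state()['tcp_pos'])
print("green",circ(ray("top",blob(mask(t,"green"),(263,197),27)[:,0],127)))
cv2.imwrite("pics/b4.png",np.vstack([cv2.resize(t[120:280,150:530],(798,336)),cv2.resize(s[130:370,150:470],(798,598))[:260]]))
```

```text
[ 436.93346338 -335.69802977  232.36736253]
green [500.3 136.1 100.5   0.7]
```

View pics/b4.png

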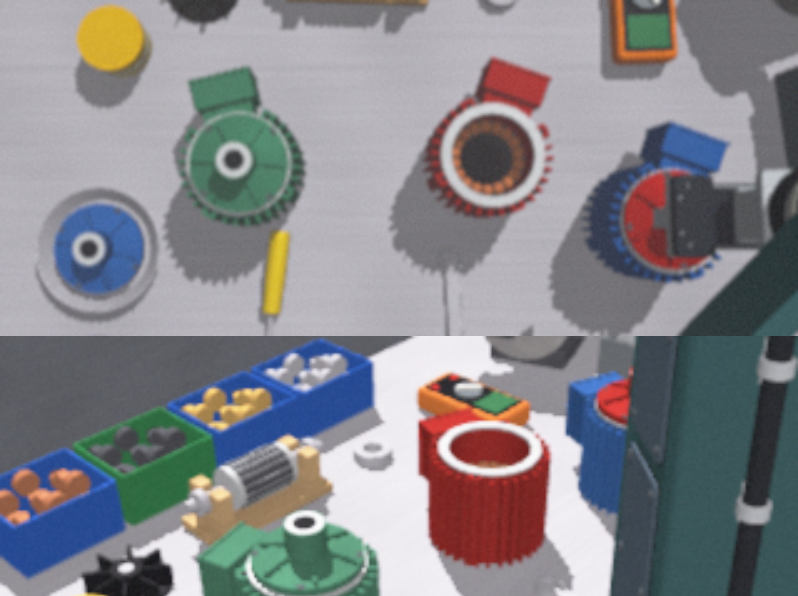

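The green bell is seated flat on the green motor, at (233,160) in the crop. Now the red bell.

move_arm --pt "0 1 20 0" --pt "0 0 25 0" --pt "0 0 20 0" --pt "0 0 10 0" --pt "0 0 0 0" --pt "0 0 0 0"

```text
clock: 18.15
tcp_pos: [437.0, -337.8, 158.0]
tcp_rot: [1.0, 0.0, 0.001, 0.0]
contact_force: [-0.4, 0.4, -0.4]
gripper_width: 1.001
grasp_force: 0.0
```

move_arm --pt "0 0 0 0" --pt "0 0 0 0" --pt "0 0 0 0" --pt "0 0 0 0" --pt "0 0 0 0" --pt "0 0 0 0" --pt "0 0 0 0" --pt "0 0 0 0" --claw 1 --newtons 25

```text
clock: 18.95
tcp_pos: [436.4, -337.6, 156.9]
tcp_rot: [1.0, -0.0, -0.0, -0.0]
contact_force: [-0.7, 1.4, -0.5]
gripper_width: 0.423
grasp_force: 25.0
```

move_arm --pt "0 0 -8 0" --pt "0 0 -15 0" --pt "0 0 -20 0" --pt "0 0 -20 0" --pt "0 0 -12 0" --pt "0 0 0 0" --pt "0 0 0 0"

```text
clock: 19.65
tcp_pos: [436.3, -338.1, 231.8]
tcp_rot: [1.0, -0.0, -0.0, 0.0]
contact_force: [0.0, -0.4, -4.0]
gripper_width: 0.422
grasp_force: 25.0
```

move_arm --pt "8 -20 0 0" --pt "12 -33 0 0" --pt "14 -37 0 0" --pt "14 -37 0 0" --pt "13 -34 0 0" --pt "8 -22 0 0" --pt "4.5 -11 0 0" --pt "0 0 0 0"

```text
clock: 20.45
tcp_pos: [509.9, -142.9, 230.8]
tcp_rot: [1.0, 0.001, -0.001, -0.0]
contact_force: [-0.8, -0.2, -3.4]
gripper_width: 0.42
grasp_force: 25.0
```

move_arm --pt "0 0 0 0" --pt "0 0 0 0"

```text
clock: 20.65
tcp_pos: [509.5, -145.3, 231.6]
tcp_rot: [1.0, -0.001, -0.0, 0.0]
contact_force: [-0.1, 0.0, -2.8]
gripper_width: 0.416
grasp_force: 25.0
```

Run:
```python
from h import *
t=arm.read_camera("top");s=arm.read_camera("side");cv2.imwrite("pics/t5.png",t);cv2.imwrite("pics/s5.png",s);print(arm.state()['tcp_pos'])
w=cv2.inRange(cv2.cvtColor(t,cv2.COLOR_BGR2HSV),(0,0,190),(180,60,255));k=np.zeros_like(w);cv2.circle(k,(471,224),30,255,-1)
cs,_=cv2.findContours(w&k,cv2.RETR_CCOMP,cv2.CHAIN_APPROX_NONE)
for c in sorted(cs,key=cv2.contourArea)[-2:]: print("blue rim",circ(ray("top",c[:,0],120)))
cv2.imwrite("pics/b5.png",np.vstack([cv2.resize(t[120:280,150:530],(798,336)),cv2.resize(s[130:370,150:470],(798,598))[:260]]))
```

```text
[ 509.61504475 -145.28027773  231.85003946]
blue rim [ 445.3 -314.7   60.1    3.8]
blue rim [ 429.7 -376.3   67.7    6. ]
```

View pics/b5.png

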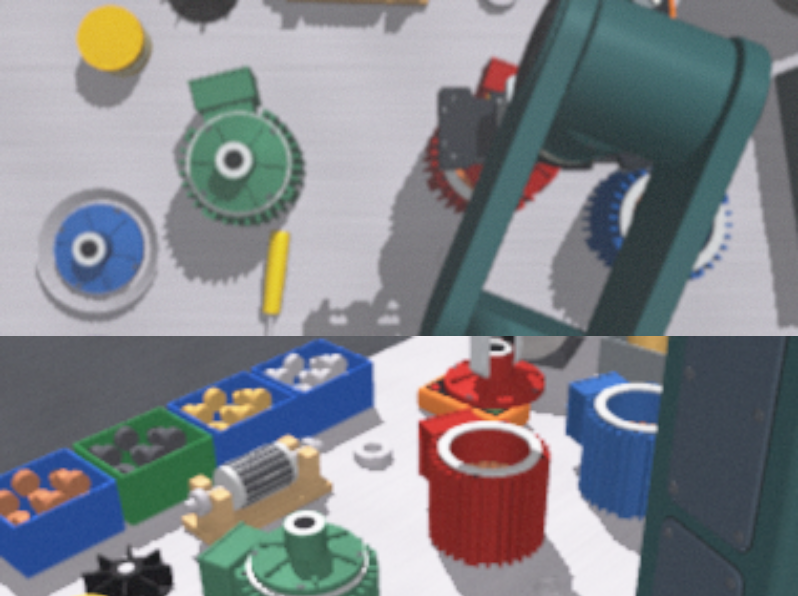

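The red bell hangs level over the red motor. I'll nudge it 1 mm in +y and lower it.

move_arm --pt "0 -0.8 20 0" --pt "0 0 25 0" --pt "0 0 12 0" --pt "0 0 6 0" --pt "0 0 5 0" --pt "0 0 4 0" --pt "0 0 0 0" --pt "0 0 0 0"

```text
clock: 21.55
tcp_pos: [510.4, -143.4, 160.7]
tcp_rot: [1.0, -0.0, 0.001, 0.0]
contact_force: [0.0, 0.4, -3.4]
gripper_width: 0.418
grasp_force: 25.0
```

move_arm --pt "0 0 1 0" --pt "0 0 1 0" --pt "0 0 1 0" --pt "0 0 0 0" --pt "0 0 0 0"

```text
clock: 22.05
tcp_pos: [510.0, -143.3, 157.0]
tcp_rot: [1.0, -0.0, 0.0, 0.0]
contact_force: [-0.4, -0.1, -2.5]
gripper_width: 0.42
grasp_force: 25.0
```

move_arm --pt "0 0 1 0" --pt "0 0 0 0" --pt "0 0 0 0"

```text
clock: 22.35
tcp_pos: [510.0, -143.3, 156.9]
tcp_rot: [1.0, -0.0, 0.0, 0.0]
contact_force: [-2.1, 0.6, 3.5]
gripper_width: 0.427
grasp_force: 25.0
```

move_arm --pt "0 0 0 0" --pt "0 0 0 0" --pt "0 0 0 0" --pt "0 0 0 0" --pt "0 0 0 0" --pt "0 0 0 0" --pt "0 0 0 0" --pt "0 0 0 0" --claw 0

```text
clock: 23.15
tcp_pos: [510.0, -143.3, 155.9]
tcp_rot: [1.0, -0.0, -0.0, 0.0]
contact_force: [0.1, 0.3, 0.4]
gripper_width: 0.996
grasp_force: 0.0
```

move_arm --pt "0 0 -10 0" --pt "0 0 -20 0" --pt "0 0 -25 0" --pt "0 0 -20 0" --pt "0 -20 0 0" --pt "-8 -38 0 0" --pt "-9 -42 0 0" --pt "-9 -42 0 0"

```text
clock: 23.95
tcp_pos: [483.8, -0.2, 231.9]
tcp_rot: [1.0, -0.001, 0.001, 0.0]
contact_force: [-0.3, 0.7, 0.3]
gripper_width: 1.0
grasp_force: 0.0
```

move_arm --pt "-10 -42 0 0" --pt "-10 -42 0 0" --pt "-10 -42 0 0" --pt "-10 -42 0 0" --pt "-10 -42 0 0" --pt "-10 -42 0 0" --pt "-10 -35 0 0" --pt "-6 -22 0 0"

```text
clock: 24.75
tcp_pos: [407.1, 310.2, 231.9]
tcp_rot: [1.0, 0.001, 0.0, -0.001]
contact_force: [0.5, 0.3, 0.5]
gripper_width: 0.997
grasp_force: 0.0
```

move_arm --pt "-2.4 -10.8 0 0" --pt "0 0 0 0" --pt "0 0 0 0"

```text
clock: 25.05
tcp_pos: [406.0, 317.8, 231.2]
tcp_rot: [1.0, -0.0, 0.0, 0.0]
contact_force: [0.3, -0.1, -0.1]
gripper_width: 1.003
grasp_force: 0.0
```

Run:
```python
from h import *
t=arm.read_camera("top");s=arm.read_camera("side");cv2.imwrite("pics/t6.png",t);cv2.imwrite("pics/s6.png",s);print(arm.state()['tcp_pos'])
for v in(180,200):
 w=cv2.inRange(cv2.cvtColor(t,cv2.COLOR_BGR2HSV),(0,0,v),(180,60,255));k=np.zeros_like(w);cv2.circle(k,(469,224),28,255,-1)
 cs,_=cv2.findContours(w&k,cv2.RETR_CCOMP,cv2.CHAIN_APPROX_NONE)
 for c in sorted(cs,key=cv2.contourArea)[-2:]: print("blue rim",circ(ray("top",c[:,0],120)))
print("red",circ(ray("top",blob(mask(t,"red"),(386,193),26)[:,0],127)))
cv2.imwrite("pics/b6.png",np.vstack([cv2.resize(t[120:280,150:530],(798,336)),cv2.resize(s[130:370,150:470],(798,598))[:260]]))
```

```text
[406.19929382 317.43467246 231.17140518]
blue rim [ 435.6 -339.3   96.6    0.5]
blue rim [ 436.4 -340.2  111.8    0.7]
blue rim [ 458.  -322.1   51.6    1.4]
blue rim [ 448.5 -345.2   80.2    1.2]
red [ 511.8 -148.7  111.3    1.4]
```

View pics/b6.png

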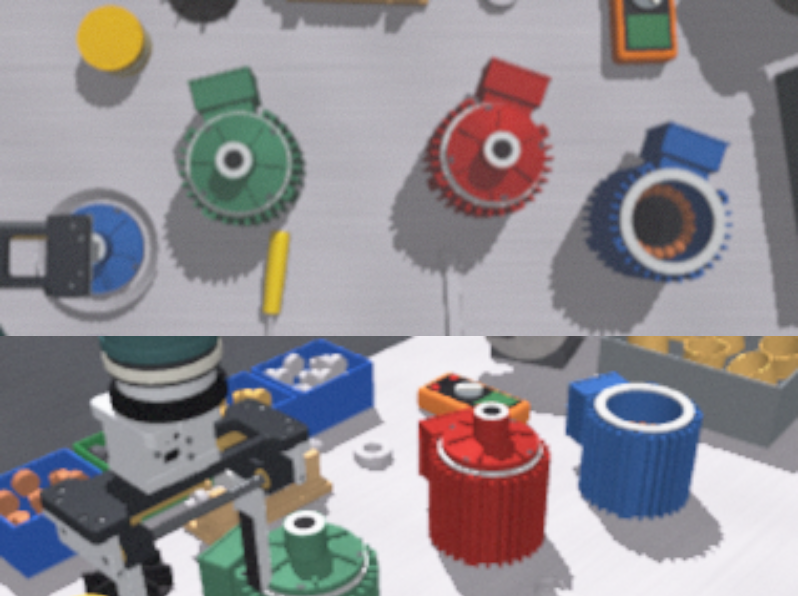

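The red bell is seated at (501,149). The blue bore is clear, with its axis near (436,-339). Now I fetch blue from the dish.

move_arm --pt "0 -0.5 15 0" --pt "0 0 30 0" --pt "0 0 40 0" --pt "0 0 35 0" --pt "0 0 28 0" --pt "0 0 16 0" --pt "0 0 9 0" --pt "0 0 3 0"

```text
clock: 25.95
tcp_pos: [405.0, 318.0, 53.3]
tcp_rot: [1.0, -0.001, -0.001, 0.001]
contact_force: [-0.1, -0.1, 0.2]
gripper_width: 1.002
grasp_force: 0.0
```

move_arm --pt "0 0 0 0" --pt "0 0 0 0" --pt "0 0 0 0"

```text
clock: 26.25
tcp_pos: [406.5, 319.4, 56.2]
tcp_rot: [1.0, -0.0, 0.001, -0.001]
contact_force: [0.1, 0.2, -0.0]
gripper_width: 1.002
grasp_force: 0.0
```

move_arm --pt "0 0 0 0" --pt "0 0 0 0" --pt "0 0 0 0" --pt "0 0 0 0" --pt "0 0 0 0" --pt "0 0 0 0" --pt "0 0 0 0" --pt "0 0 0 0" --claw 1 --newtons 25

```text
clock: 27.05
tcp_pos: [405.7, 319.4, 54.9]
tcp_rot: [1.0, -0.0, 0.0, -0.0]
contact_force: [-0.1, 1.8, -0.7]
gripper_width: 0.423
grasp_force: 25.0
```

move_arm --pt "0 0 -8 0" --pt "0 0 -15 0" --pt "0 0 -30 0" --pt "0 0 -40 0" --pt "0 0 -40 0" --pt "0 0 -35 0" --pt "0 0 -18 0" --pt "0 0 -10 0"

```text
clock: 27.85
tcp_pos: [405.9, 319.0, 252.7]
tcp_rot: [1.0, -0.0, 0.001, -0.0]
contact_force: [0.7, -0.7, -6.2]
gripper_width: 0.421
grasp_force: 25.0
```

move_arm --pt "1 20 0 0" --pt "2 38 0 0" --pt "2 42 0 0" --pt "2 42 0 0" --pt "2 42 0 0" --pt "2 42 0 0" --pt "2 42 0 0" --pt "2 42 0 0"

```text
clock: 28.65
tcp_pos: [419.3, 7.4, 249.2]
tcp_rot: [1.0, -0.0, -0.002, -0.0]
contact_force: [1.4, -0.4, -6.3]
gripper_width: 0.42
grasp_force: 25.0
```

move_arm --pt "2 42 0 0" --pt "2 42 0 0" --pt "2 42 0 0" --pt "2 42 0 0" --pt "2 42 0 0" --pt "2 42 0 0" --pt "2 42 0 0" --pt "1.5 34 0 0"

```text
clock: 29.45
tcp_pos: [434.8, -320.8, 248.5]
tcp_rot: [1.0, -0.001, -0.002, -0.001]
contact_force: [0.2, 0.6, -5.1]
gripper_width: 0.422
grasp_force: 25.0
```

move_arm --pt "0 20 0 0" --pt "0 0 0 0" --pt "0 0 0 0" --pt "0 0 0 0"

```text
clock: 29.85
tcp_pos: [436.0, -337.6, 250.7]
tcp_rot: [1.0, 0.001, -0.0, -0.001]
contact_force: [0.3, 0.1, -6.1]
gripper_width: 0.421
grasp_force: 25.0
```

Run:
```python
from h import *
t=arm.read_camera("top");cv2.imwrite("pics/t7.png",t);print(arm.state()['tcp_pos'])
cv2.imwrite("pics/b7.png",cv2.resize(t[120:320,340:600],(780,600)))
```

```text
[ 436.16803628 -337.55598508  250.99833419]
```

View pics/b7.png

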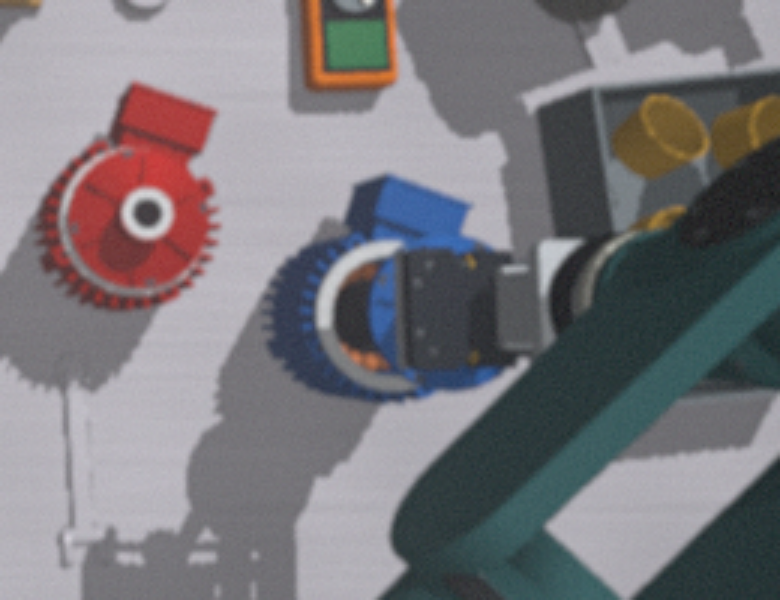

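The blue bell is over the blue motor. Lowering 88 mm first, then in small steps.

move_arm --pt "0 0.7 15 0" --pt "0 0 25 0" --pt "0 0 25 0" --pt "0 0 12 0" --pt "0 0 6 0" --pt "0 0 5 0" --pt "0 0 0 0" --pt "0 0 0 0"

```text
clock: 30.7
tcp_pos: [436.5, -340.1, 164.2]
tcp_rot: [1.0, -0.0, 0.001, 0.001]
contact_force: [-0.5, 0.4, -4.7]
gripper_width: 0.424
grasp_force: 25.0
```

move_arm --pt "0 0 1 0" --pt "0 0 1 0" --pt "0 0 1 0" --pt "0 0 1 0" --pt "0 0 0 0" --pt "0 0 0 0"

```text
clock: 31.3
tcp_pos: [436.0, -339.7, 158.9]
tcp_rot: [1.0, -0.0, -0.0, 0.0]
contact_force: [0.1, -0.2, -5.4]
gripper_width: 0.422
grasp_force: 25.0
```

move_arm --pt "0 -0.7 1 0" --pt "0 0 1 0" --pt "0 0 0.7 0" --pt "0 0 0 0" --pt "0 0 0 0"

```text
clock: 31.8
tcp_pos: [436.1, -339.0, 157.0]
tcp_rot: [1.0, -0.0, 0.0, 0.0]
contact_force: [-1.2, 0.5, 0.2]
gripper_width: 0.419
grasp_force: 25.0
```

move_arm --pt "0 0 0 0" --pt "0 0 0 0" --pt "0 0 0 0" --pt "0 0 0 0" --pt "0 0 0 0" --pt "0 0 0 0" --pt "0 0 0 0" --pt "0 0 0 0" --claw 0

```text
clock: 32.6
tcp_pos: [436.0, -339.0, 156.3]
tcp_rot: [1.0, -0.0, 0.0, 0.0]
contact_force: [-0.3, -0.6, -0.1]
gripper_width: 1.0
grasp_force: 0.0
```

move_arm --pt "0 0 -10 0" --pt "0 0 -20 0" --pt "0 0 -25 0" --pt "0 0 -25 0" --pt "-20 0 0 0" --pt "-35 10 0 0" --pt "-40 20 0 0" --pt "-40 20 0 0"

```text
clock: 33.4
tcp_pos: [300.1, -389.2, 237.5]
tcp_rot: [1.0, 0.001, 0.0, 0.001]
contact_force: [-0.1, -0.6, 0.2]
gripper_width: 1.0
grasp_force: 0.0
```

move_arm --pt "-35 30 0 0" --pt "-30 30 0 0" --pt "-20 30 0 0" --pt "0 20 0 0" --pt "0 0 0 0" --pt "0 0 0 0"

```text
clock: 34.0
tcp_pos: [216.0, -498.7, 236.6]
tcp_rot: [1.0, -0.0, 0.0, -0.0]
contact_force: [-0.4, 0.8, -0.3]
gripper_width: 0.999
grasp_force: 0.0
```

Run:
```python
from h import *
t=arm.read_camera("top");s=arm.read_camera("side")
for c,uv in dict(green=(263,197),red=(386,193),blue=(470,223)).items():
    m=cv2.inRange(cv2.cvtColor(t,cv2.COLOR_BGR2HSV),(0,0,185),(180,70,255));k=np.zeros_like(m);cv2.circle(k,uv,14,255,-1)
    (u,v),_=cv2.minEnclosingCircle(blob(m,uv,14)); print(c,"ring top",ray("top",(u,v),164))
cv2.imwrite("pics/b8.png",np.vstack([cv2.resize(t[120:280,150:530],(798,336)),cv2.resize(s[130:370,150:470],(798,598))[:260]]))
```

```text
green ring top [[500.2935832  136.57745993]]
red ring top [[ 511.51398053 -145.65071954]]
blue ring top [[ 437.0223306  -340.72386411]]
```

View pics/b8.png

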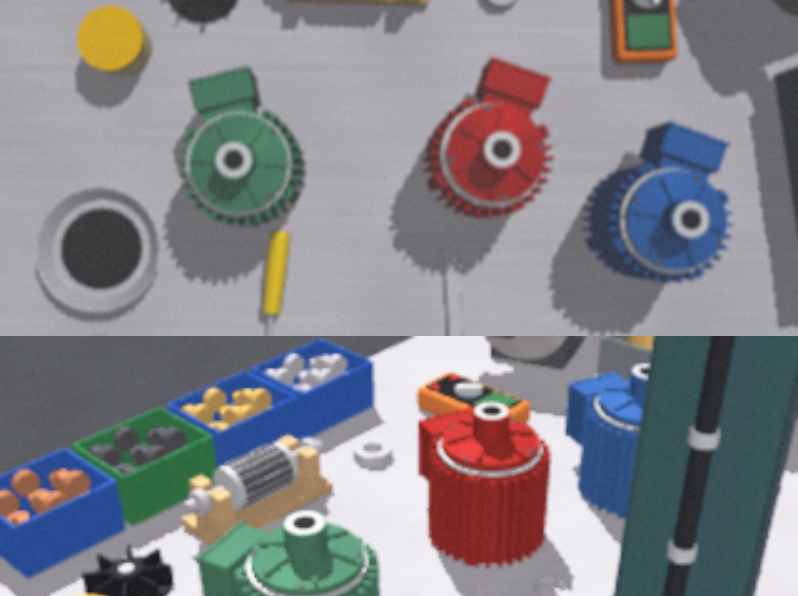

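All three bells sit flat on motors of their own colour, the dish is empty, and the bystanders are where they were. Handing in.

```bash
python3 -c "
from workcell import arm
print(arm.hand_in())"
```

```text
the job is handed in; nothing more can be done
None
```

I handed the job in at about 34 s: the last pictures show each end bell seated on the motor of its own colour and the bystanders unmoved, after blue waited upright and let go in the dish; hand-in gave no verdict.

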